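# Butt the two parts of a pendant blank into the corner of the glue-up board

## Robot

A 6-joint arm with a two-finger parallel gripper is mounted at the origin on the work surface. World frame = base frame: x ahead of the robot, y to its left, z up, the work surface at z = 0. Lengths are in mm, angles in degrees, forces in N, time in s.
With the tool pointing down it reaches from about 350 to 850 mm from the base axis. Payload 8.1 kg.
Tool frame: the origin (TCP) lies midway between the tips of the shut fingers; the grasp point (between the pads) lies 19 mm behind it; z points along the fingers, y is the line along which they close (so a half turn about z gives the same grasp; the last joint's range is limited). The gripper opens to 85 mm and grips with 20 to 120 N. Pads are 22 mm wide; open, the fingers measure 114 mm over their backs; the gripper's body (76 mm by 85 mm) begins 54 mm behind the grasp point. The pads swing forward as they close: fully open they stand 13 mm farther back than shut.
Start: joints at [-80.81, 7.471, 85.268, -0, 87.261, -4.893], TCP at [146.02, -581.965, 231.292] pointing down, gripper open.
Joint ranges: [-169.43, 169.43], [-51.17, 129.36], [1.28, 143.12], [-76.62, 256.62], [0, 156.53], [-152.29, 152.29]. Speed limits (degrees/s): [136.94, 136.94, 159.86, 180, 180, 180].

## Interface

Orientations are given as [roll, pitch, yaw] about the fixed x, y, z axes, in that order (R = Rz(yaw) Ry(pitch) Rx(roll)).
In Python, from bench import r gives the robot as it stands.
- The arm moves only by the shell command python3 steer.py FILE [FORCE], which reads ROWS from the file FILE. ROWS is one flat JSON list of numbers that holds 1 to 8 rows one after another, with no inner brackets; each row has 7 numbers: a rotation vector rx, ry, rz in parts of the range, where 1.0 means 4 rad, then dx, dy, dz in parts of the range, where 1.0 means 400 mm, then the finger opening in mm; each row is the pose to reach, as a shift and turn from the pose commanded when the command began, along the tool's axes at that moment; what a row does not reach only later rows make up. A row lasts 1/8 s, in which the tool goes at most 62.5 mm and 10.7 degrees, less where a joint would pass 70% of its speed; a pose out of reach is approached as far as the arm can. The fingers move at their own pace and stop on an object; FORCE is the grip in N (left out, the last holds). Time passes only in rows, so rows that do not move let the fingers close. It prints the time, the measured TCP pose, the force, the opening and the grip force at its end. Input that does not fit is refused with a message, and nothing moves.
- r.sense(): the state, without advancing time (a new reading comes with each control period).
- r.snapshot(name): name is "scene" or "top" or "wrist"; returns a dict with "pixels" (400x640x3 uint8, blue, green, red), "fx", "fy", "cx", "cy" (pixels), "D" ([k1, k2, p1, p2, k3] as OpenCV has them; the pictures are not rectified), "pose" (4x4, takes a point from camera to world coordinates). Camera axes: x right, y up, looking along -z (the intrinsics and any distortion apply to the point x, -y, -z); pixel columns grow to the right and rows downward; lengths in mm; the calibration is good to about 2 mm. A picture is of the moment at which its call begins. There is no depth.
- r.hand_in(): hands the job in; it is judged then, once.
The state is a dict: "time": time; "joint_pos": joint angles; "qd": joint speeds; "joint_efforts": joint torques, N m; "tool_pos": TCP position; "tcp_rot": TCP orientation; "ft_force": force on the tool from outside, world axes, zero at the start; "wrist_torque": the same for the moment, N m; "finger_gap": finger opening in mm; "grip_force": force on a finger pad.
Only numpy, scipy, OpenCV 4.12 (cv2) and the standard library are available. Lean on these libraries where they do the work, as an engineer would, in place of code of your own. Each camera call takes 0.05 s, during which the arm holds its last target. There are 200 camera calls.

## Task

The stone slab and the wooden block on the green glue-up board are about to be glued end to end. Without picking them up, push them along the board until both lie with a long side flat against the long metal fence, the one that lies nearer the short metal stop has its end against that stop, and the other is butted end to end against it with no gap. Only push: never lift or tip either part, leave everything else where it is, and finish clear of everything.

Things in the scene. Friction and masses are not known exactly. Their poses are not given: they have to be found in the camera images.
- board: Fixed green board, top 12 mm above the bench; own x -140..100, y -200..200 mm; origin on the bench plane, z up, turned up to 0.2 rad. On it two aluminium bars 15 mm wide, tops 26 mm above the bench: the long fence along y at the far edge (inner face at x = 80) and the short stop along x at the left end (x -90..80, inner face at y = 160). The -y end is open.
- corner (a point): The inner corner where fence and stop meet, on the board's top surface (12 mm above the bench). Axes as the board's: fence face is the plane x = 0, stop face the plane y = 0, so parts on the board have negative x and y here.
- slab: Loose plain marble slab, the longer part: 50 (own x) x 90 (y) x 18 mm high, 0.15-0.3 kg. Origin at the centre of its underside, y along its long side. Starts flat on the board, turned at most 0.3 rad from the board's axes, centre 80-130 mm short of the fence face. Slab and block start side by side along the board's y, at least 15 mm apart; either may be nearer the stop.
- block: Loose plain dark wooden block, the shorter part: 44 (own x) x 60 (own y) x 18 mm high, about 0.035-0.07 kg. Origin at the centre of its underside, y along its long side. Starts like the slab, turned at most 0.3 rad from the board's axes. Both parts slide on the board with a push of a few newtons.
- pebble: Loose small amber pebble, 28 mm across, 19 mm high, on the board's near left corner, outside the way. Origin under its centre. Leave alone.
- glue: Loose white glue bottle, 38 mm across, 105 mm tall, on the bench beyond the long fence. Origin under its centre. Leave alone.
- jar: Loose glass jar with metal lid, 72 mm across, 85 mm tall, on the bench left of the board. Origin under its centre. Leave alone.
- tray: Loose open wooden tray of stones, 100 (x) x 140 (y) x 35 mm high, on the bench right of the board. Origin under its centre. Leave alone.

How it is judged:
By the outcome, as a careful person would: the job done as asked, in the order asked, and still so for the second after the job is handed in, with the robot touching nothing.
It also fails if it takes over 61 s, if anything falls off the work surface, if the arm or the gripper's body presses on something with over 40 N, if the wrist force passes 120 N, or if a joint passes its speed limit or range.

## Working session

There is one attempt and no reset: what is moved stays moved. The work goes in short steps, Python scripts to look and compute and a shell command to move; the robot and the scene stay as the last step left them, time stands still between calls to the robot, and variables do not carry over. Pictures are saved under pics/ and viewed, at most 10 in all, crops included, and the job is handed in when it is done.

```bash
ls; mkdir -p pics; python3 - <<'E'
from bench import r
import cv2,numpy as np
s=r.sense();print(s)
for n in("top","scene"):
    d=r.snapshot(n);cv2.imwrite(f"pics/{n}0.png",d["pixels"]);print(n,d["fx"],d["fy"],d["cx"],d["cy"],d["D"],np.round(d["pose"],3).tolist())
E
```

```text
bench.py
pics
steer.py
{'time': 0.0, 'joint_pos': array([-8.08114240e+01,  7.51583409e+00,  8.53306572e+01, -1.08949036e-03,
        8.72618487e+01, -4.89324998e+00]), 'qd': array([-0.00505056, -0.00158385, -0.07801957, -0.04551397,  0.07453417,
       -0.05770467]), 'joint_efforts': array([ 1.95726127e-03, -5.69402111e+01, -5.00543475e+01, -9.29852445e-05,
        1.49800954e-02, -1.77044666e-05]), 'tool_pos': array([ 145.90712368, -581.40815194,  230.22366603]), 'tcp_rot': array([-1.79891962e+02, -8.15716214e-03,  1.40818714e+01]), 'ft_force': array([-0.18587952,  0.25803658,  0.56574065]), 'wrist_torque': array([-0.01729568, -0.04207509, -0.0621131 ]), 'grip_force': 0.0, 'finger_gap': 85.05969751779135}
top 441.295242045032 441.295242045032 321.57557780979863 194.36255167382856 [0.01805001 0.         0.         0.         0.        ] [[-0.009, 0.981, -0.193, 390.199], [-1.0, -0.007, 0.011, 33.735], [0.009, 0.193, 0.981, 1090.131], [0.0, 0.0, 0.0, 1.0]]
scene 372.5794713596662 372.5794713596662 315.8066804157534 203.36041363479555 [0.02963807 0.         0.         0.         0.        ] [[-0.428, -0.542, 0.723, 1387.154], [0.904, -0.267, 0.334, 365.465], [0.012, 0.797, 0.604, 695.378], [0.0, 0.0, 0.0, 1.0]]
```

View pics/top0.png

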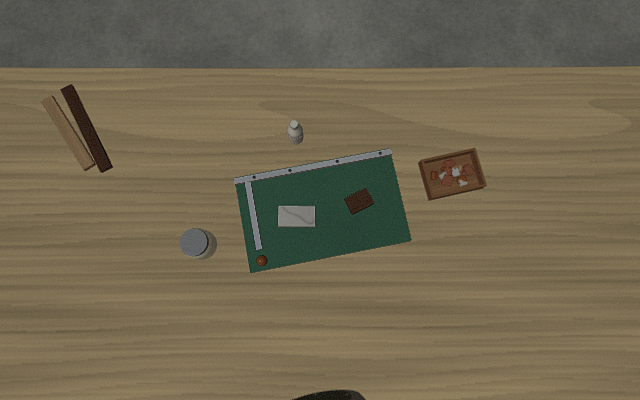

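View pics/scene0.png

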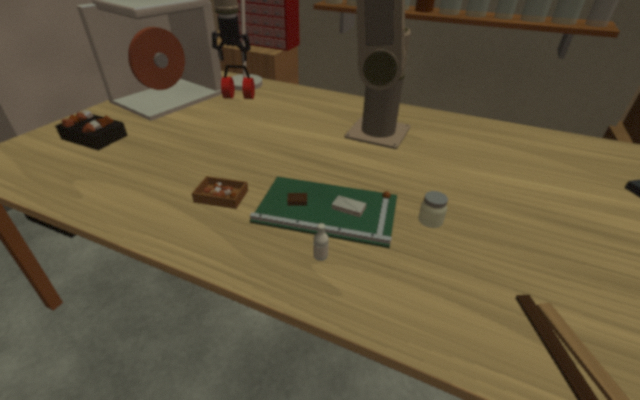

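Top view: the slab is near (297,216) and nearer the stop. The block is at (359,201), the stop runs along (248,180)-(258,249), the fence along (236,181)-(391,153), and the pebble is at (262,260). Next I'll measure them.

```bash
cat > h.py <<'E'
import cv2,numpy as np
from bench import r
def cast(d,uv,z):
    K=np.array([[d["fx"],0,d["cx"]],[0,d["fy"],d["cy"]],[0,0,1]])
    p=cv2.undistortPoints(np.float64(uv).reshape(-1,1,2),K,np.float64(d["D"])).reshape(-1,2)
    T=np.array(d["pose"]);v=np.c_[p[:,0],-p[:,1],-np.ones(len(p))]@T[:3,:3].T
    o=T[:3,3];return (o+v*((z-o[2])/v[:,2])[:,None])[:,:2]
def big(m):
    c,_=cv2.findContours(m.astype(np.uint8),cv2.RETR_EXTERNAL,cv2.CHAIN_APPROX_NONE);return max(c,key=cv2.contourArea)
def masks(d):
    im=cv2.GaussianBlur(d["pixels"],(3,3),0);H=cv2.cvtColor(im,cv2.COLOR_BGR2HSV);h,s,v=[H[...,i].astype(int) for i in range(3)]
    green=(h>60)&(h<95)&(s>90);return green,h,s,v
def rect(c,d,z):
    P=cast(d,c[:,0,:],z).astype(np.float32);(x,y),(w,hh),a=cv2.minAreaRect(P)
    B=cv2.boxPoints(((x,y),(w,hh),a));e=[B[1]-B[0],B[2]-B[1]];l=max(e,key=np.linalg.norm)
    g=np.degrees(np.arctan2(l[1],l[0]))%180
    return np.round([x,y,max(w,hh),min(w,hh),g-90],1)   # yaw: own y along long side
E
python3 - <<'E'
from h import *
d=r.snapshot("top");g,h,s,v=masks(d)
bc=big(g);hull=cv2.convexHull(bc)
q=cv2.approxPolyDP(hull,8,True);print("board green",q[:,0].tolist(),cast(d,q[:,0],12).round(1).tolist(),rect(hull,d,12))
ins=np.zeros(g.shape,np.uint8);cv2.drawContours(ins,[hull],-1,1,-1);ins=cv2.erode(ins,np.ones((5,5)))
roi=ins*(~g);n,l,st,ce=cv2.connectedComponentsWithStats(roi.astype(np.uint8))
for i in range(1,n):
    if st[i,4]>60:
        c=big(l==i);print(st[i],ce[i].round(1),d["pixels"][l==i].mean(0).round(),rect(c,d,30-0.5),rect(c,d,26))
E
```

```text
board green [[390, 157], [409, 239], [251, 271], [237, 185]] [[697.6, -152.2], [489.6, -190.6], [415.8, 193.2], [627.5, 232.8]] [558.   21.  394.4 216.1  10.7]
[244 185  20  66 549] [253.5 217.6] [109. 108. 102.] [544.  187.8 162.7  20.1 -79.1] [544.5 188.3 163.2  20.2 -79.1]
[343 187  32  28 526] [358.6 200.6] [28. 38. 50.] [582.6 -68.4  66.2  48.4  26.4] [583.3 -68.7  66.4  48.5  26.4]
[277 205  39  23 896] [296. 216.] [111. 117. 115.] [ 5.459e+02  8.490e+01  9.260e+01  5.390e+01 -4.000e-01] [ 5.464e+02  8.510e+01  9.290e+01  5.400e+01 -4.000e-01]
[255 254  13  13 130] [261.3 260.2] [32. 50. 66.] [440.9 167.5  28.4  28.3   0.9] [441.  167.9  28.5  28.4   0.9]
```

```bash
cat >> h.py <<'E'
from scipy.spatial.transform import Rotation as R
def delta(x,y,z,yaw):
    "tool-axes shift from current measured pose to target, and rz"
    s=r.sense();M=R.from_euler("xyz",s["tcp_rot"],degrees=True)
    dv=M.inv().apply(np.array([x,y,z])-s["tool_pos"]);rv=(M.inv()*R.from_euler("xyz",[180,0,yaw],degrees=True)).as_rotvec(degrees=True)
    print("rot",rv.round(2),"shift",dv.round(1))
E
python3 - <<'E'
from h import *
d=r.snapshot("wrist");print(d["fx"],d["cx"],d["cy"],d["D"]);T=np.array(d["pose"])
M=R.from_euler("xyz",r.sense()["tcp_rot"],degrees=True)
print("cam in tool",M.inv().apply(T[:3,3]-r.sense()["tool_pos"]).round(1),(M.inv().as_matrix()@T[:3,:3]).round(2).tolist())
delta(490,40,330,10.7)
t=r.snapshot("top");print("bottle",cast(t,[[296,141]],5),"jar",cast(t,[[199,252]],5))
E
```

```text
295.306731861837 318.37652609258424 198.1846701401737 [-0.04624518  0.          0.          0.          0.        ]
cam in tool [  75.7   -0.4 -141.7] [[-0.0, 0.95, 0.3], [1.0, 0.0, 0.0], [0.0, 0.3, -0.95]]
rot [-0.07 -0.    3.38] shift [ 484.9 -519.4  -98.7]
bottle [[743.54829897  86.39846512]] jar [[462.70089916 321.48427624]]
```

Careful with the scale: shifts go in shares of 400 mm and turns go in shares of 4 rad. That gives: -336 mm / 400 = -0.84, -294 mm / 400 = -0.735, 3.4 degrees / 229.1831 = 0.0148.

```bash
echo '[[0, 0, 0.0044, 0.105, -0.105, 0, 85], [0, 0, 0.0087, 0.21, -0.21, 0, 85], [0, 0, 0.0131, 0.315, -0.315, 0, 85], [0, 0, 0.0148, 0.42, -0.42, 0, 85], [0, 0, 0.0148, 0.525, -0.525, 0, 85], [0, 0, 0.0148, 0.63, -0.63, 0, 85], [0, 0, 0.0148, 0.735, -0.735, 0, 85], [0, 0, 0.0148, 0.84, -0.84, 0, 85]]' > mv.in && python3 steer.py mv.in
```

```text
refused: ROWS must be one flat list, 7 numbers to a row, no inner brackets. Nothing was moved.
```

Wrong form. The message asks for one flat list, 7 numbers to a row, no inner brackets, so I'll send the same numbers that way.

```bash
echo '[0, 0, 0.0044, 0.105, -0.105, 0, 85, 0, 0, 0.0087, 0.21, -0.21, 0, 85, 0, 0, 0.0131, 0.315, -0.315, 0, 85, 0, 0, 0.0148, 0.42, -0.42, 0, 85, 0, 0, 0.0148, 0.525, -0.525, 0, 85, 0, 0, 0.0148, 0.63, -0.63, 0, 85, 0, 0, 0.0148, 0.735, -0.735, 0, 85, 0, 0, 0.0148, 0.84, -0.84, 0, 85]' > mv.in && python3 steer.py mv.in; python3 -c "
from h import *
delta(510,30,230,10.7)"
```

```text
time: 1.25
tool_pos: [390.8, -172.6, 231.5]
tcp_rot: [180.0, -0.0, 10.7]
ft_force: [1.3, -0.2, 0.3]
finger_gap: 85.0
grip_force: 0.0
rot [ 0.04 -0.04 -0.03] shift [ 154.6 -177.     1.5]
```

In the tool's units: -177 mm / 400 = -0.4425, -170 mm / 400 = -0.425.

```bash
echo '[0, 0, 0, 0.095, -0.11, 0, 85, 0, 0, 0, 0.1925, -0.22, 0, 85, 0, 0, 0, 0.29, -0.33, 0, 85, 0, 0, 0, 0.37, -0.425, 0, 50, 0, 0, 0, 0.385, -0.4425, 0, 50, 0, 0, 0, 0.385, -0.4425, 0, 50]' > mv.in && python3 steer.py mv.in; cat > look.py <<'E'
from h import *
import sys
def look(name):
    d=r.snapshot("wrist");cv2.imwrite(f"pics/{name}.png",d["pixels"]);g,h,s,v=masks(d)
    hull=cv2.convexHull(big(g));ins=np.zeros(g.shape,np.uint8);cv2.drawContours(ins,[hull],-1,1,-1)
    ins=cv2.erode(ins,np.ones((3,3)))
    print("green",rect(hull,d,12));n,l,st,ce=cv2.connectedComponentsWithStats((ins*(~g)).astype(np.uint8))
    for i in range(1,n):
        if st[i,4]>150:print(st[i],d["pixels"][l==i].mean(0).round(),rect(big(l==i),d,29))
if __name__=="__main__":look(sys.argv[1])
E
python3 look.py w1
```

```text
time: 2.0
tool_pos: [508.5, 28.4, 231.0]
tcp_rot: [180.0, 0.0, 10.8]
ft_force: [0.6, -0.1, 0.4]
finger_gap: 50.0
grip_force: 0.0
green [555.6  19.4 396.5 217.6  10.8]
[ 173   34   34  150 2662] [176. 171. 165.] [547.2 184.1 163.7  20.7 -79.3]
[ 384  100   61   51 2252] [25. 43. 73.] [580.7 -68.7  63.8  45.7  26. ]
[ 236  102   85   60 3651] [193. 204. 202.] [ 5.441e+02  8.270e+01  9.120e+01  5.170e+01 -5.000e-01]
[191 192  23  22 382] [ 24.  58. 102.] [442.3 163.5  29.1  25.6  53.9]
```

View pics/w1.png

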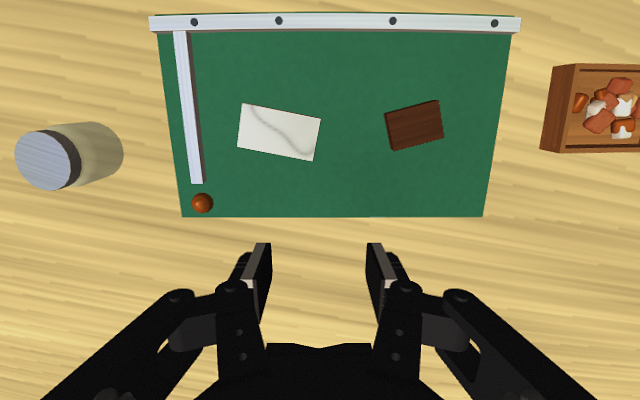

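The slab shows as the pale part at (279,132), with the block at (414,125). The stop's inner edge is near (198,110) and the fence's lower edge near row 30. The measured sizes, 91x52 and 64x46, fit the given ones. Next I'll go behind the slab and down.

```bash
cat >> h.py <<'E'
YAW=10.75;C0=np.array([633.8,197.1]);a=np.radians(YAW);U=np.array([np.cos(a),np.sin(a)]);W=np.array([-np.sin(a),np.cos(a)])
def cor(p): p=np.array(p)-C0;return np.round([p@U,p@W],1)
def goc(x,y,z): p=C0+x*U+y*W;delta(p[0],p[1],z,YAW)
def st():
    s=r.sense();f=s["ft_force"];print(round(s["time"],2),"tcp in corner",cor(s["tool_pos"][:2]),s["tool_pos"][2].round(1),"F x,y",np.round([f[:2]@U,f[:2]@W],1),f.round(1))
E
python3 -c "
from h import *
st();goc(-168,-95.7,15)"
```

```text
2.05 tcp in corner [-154.9 -143.1] 231.1 F x,y [-0.2  0.8] [-0.4  0.8  0.3]
rot [ 0.02  0.04 -0.06] shift [-13.  -47.4 216.1]
```

In the tool's units: 215 mm / 400 = 0.5375, 210 mm / 400 = 0.525.

```bash
echo '[0, 0, 0, -0.0325, -0.1175, 0.05, 50, 0, 0, 0, -0.0325, -0.1175, 0.2, 50, 0, 0, 0, -0.0325, -0.1175, 0.35, 50, 0, 0, 0, -0.0325, -0.1175, 0.475, 50, 0, 0, 0, -0.0325, -0.1175, 0.525, 50, 0, 0, 0, -0.0325, -0.1175, 0.5375, 50, 0, 0, 0, -0.0325, -0.1175, 0.5375, 50]' > mv.in && python3 steer.py mv.in; python3 -c "
from h import *
st()"
```

```text
time: 2.92
tool_pos: [487.7, 71.1, 17.1]
tcp_rot: [180.0, -0.1, 10.6]
ft_force: [-0.0, 0.9, -0.3]
finger_gap: 50.1
grip_force: 0.0
2.92 tcp in corner [-167.   -96.5] 17.1 F x,y [0.1 0.9] [-0.   0.9 -0.3]
```

In the tool's units: 64 mm / 400 = 0.16, 56 mm / 400 = 0.14.

```bash
echo '[0, 0, 0, 0.02, 0, 0.0025, 50, 0, 0, 0, 0.04, 0, 0.0025, 50, 0, 0, 0, 0.06, 0, 0.0025, 50, 0, 0, 0, 0.08, 0, 0.0025, 50, 0, 0, 0, 0.1, 0, 0.0025, 50, 0, 0, 0, 0.12, 0, 0.0025, 50, 0, 0, 0, 0.14, 0, 0.0025, 50, 0, 0, 0, 0.16, 0, 0.0025, 50]' > mv.in && python3 steer.py mv.in; python3 -c "
from h import *
st()"; echo '[0, 0, 0, 0.015, 0, 0, 50, 0, 0, 0, 0.03, 0, 0, 50, 0, 0, 0, 0.045, 0, 0, 50, 0, 0, 0, 0.06, 0, 0, 50, 0, 0, 0, 0.0725, 0, 0, 50, 0, 0, 0, 0.085, 0, 0, 50, 0, 0, 0, 0.09, 0, 0, 50]' > mv.in && python3 steer.py mv.in; python3 -c "
from h import *
st()
d=r.snapshot('wrist');cv2.imwrite('pics/w2.png',d['pixels'])"
```

```text
time: 3.92
tool_pos: [550.6, 84.0, 15.2]
tcp_rot: [-180.0, 0.0, 10.7]
ft_force: [-2.8, -0.4, 1.2]
finger_gap: 49.9
grip_force: 1.4
3.92 tcp in corner [-102.9  -95.6] 15.2 F x,y [-2.8  0.2] [-2.8 -0.4  1.2]
time: 4.8
tool_pos: [585.8, 90.5, 15.3]
tcp_rot: [180.0, -0.0, 10.7]
ft_force: [-3.7, -0.6, 2.2]
finger_gap: 50.5
grip_force: 1.7
4.8 tcp in corner [-67.  -95.8] 15.3 F x,y [-3.7  0.1] [-3.7 -0.6  2.2]
```

View pics/w2.png

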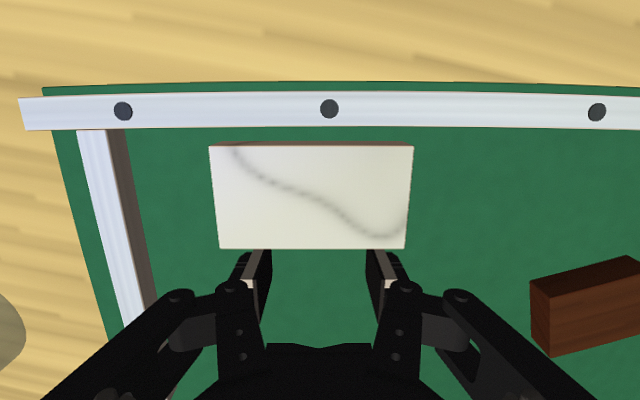

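The slab's top spans (210,147)-(413,248). It is square to the fence, whose lower edge is at row 129, with a few mm left. I'll continue gently.

In the tool's units: 6 mm / 400 = 0.015, 4 mm / 400 = 0.01.

```bash
echo '[0, 0, 0, 0.005, 0, 0, 50, 0, 0, 0, 0.01, 0, 0, 50, 0, 0, 0, 0.015, 0, 0, 50]' > mv.in && python3 steer.py mv.in; python3 -c "
from h import *
st()";echo '[0, 0, 0, 0.0025, 0, 0, 50, 0, 0, 0, 0.005, 0, 0, 50]' > mv.in && python3 steer.py mv.in; python3 -c "
from h import *
st()"
```

```text
time: 5.22
tool_pos: [591.4, 91.6, 15.3]
tcp_rot: [-180.0, 0.0, 10.7]
ft_force: [-1.9, -0.3, 1.9]
finger_gap: 49.8
grip_force: 1.4
5.22 tcp in corner [-61.3 -95.7] 15.3 F x,y [-2.  0.] [-1.9 -0.3  1.9]
time: 5.48
tool_pos: [593.1, 91.9, 15.3]
tcp_rot: [180.0, 0.0, 10.7]
ft_force: [-6.9, -1.5, 5.1]
finger_gap: 50.0
grip_force: 3.5
5.47 tcp in corner [-59.6 -95.7] 15.3 F x,y [-7.1 -0.1] [-6.9 -1.5  5.1]
```

In the tool's units: 1 mm / 400 = 0.0025.

```bash
echo '[0, 0, 0, 0.0025, 0, 0, 50, 0, 0, 0, 0.0025, 0, 0, 50]' > mv.in && python3 steer.py mv.in; python3 -c "
from h import *
st()
d=r.snapshot('wrist');cv2.imwrite('pics/w3.png',d['pixels'][60:330])"
```

```text
time: 5.72
tool_pos: [593.1, 91.9, 15.2]
tcp_rot: [180.0, 0.2, 10.7]
ft_force: [-9.4, -2.5, 7.0]
finger_gap: 49.8
grip_force: 4.8
5.72 tcp in corner [-59.6 -95.8] 15.2 F x,y [-9.7 -0.7] [-9.4 -2.5  7. ]
```

View pics/w3.png

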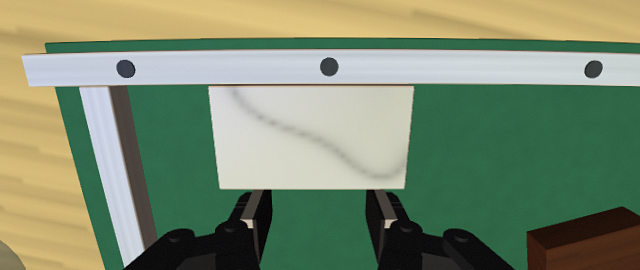

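The slab's upper edge now meets the fence along columns 209-413. Next I'll go round to its free end with the fingers shut.

```bash
echo '[0, 0, 0, -0.025, 0, 0, 50, 0, 0, 0, -0.04, 0.0125, -0.1, 50, 0, 0, 0, 0.02, 0.1, -0.1125, 30, 0, 0, 0, 0.08, 0.18, -0.1125, 0, 0, 0, 0, 0.08, 0.18, -0.1125, 0, 0, 0, 0, 0.08, 0.18, -0.1125, 0, 0, 0, 0, 0.08, 0.18, -0.1125, 0, 0, 0, 0, 0.08, 0.18, -0.1125, 0]' > mv.in && python3 steer.py mv.in 60; python3 -c "
from h import *
st();goc(-27,-165,16)
d=r.snapshot('wrist');cv2.imwrite('pics/w4.png',d['pixels'])"
```

```text
time: 6.78
tool_pos: [638.6, 28.1, 60.2]
tcp_rot: [-180.0, 0.0, 10.7]
ft_force: [0.1, 0.3, -0.7]
finger_gap: 0.3
grip_force: 0.0
6.78 tcp in corner [ -26.8 -167. ] 60.2 F x,y [0.2 0.3] [ 0.1  0.3 -0.7]
rot [-0.01  0.01 -0.01] shift [-0.2 -2.  44.2]
```

View pics/w4.png

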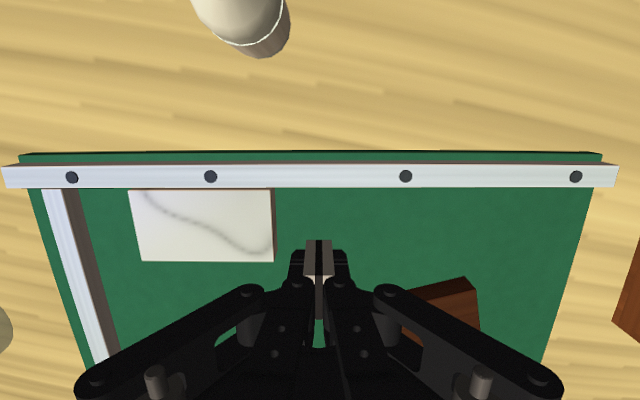

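The slab's free end is at column 273, and the shut fingers at (318,258) are clear of it. The block is at (440,305). Now I'll descend and push toward the stop.

In the tool's units: 44 mm / 400 = 0.11, 40 mm / 400 = 0.1.

```bash
echo '[0, 0, 0, 0, 0, 0.05, 0, 0, 0, 0, 0, 0, 0.1, 0, 0, 0, 0, 0, 0, 0.11, 0, 0, 0, 0, 0, 0, 0.11, 0]' > mv.in && python3 steer.py mv.in; python3 -c "
from h import *
st()"; echo '[0, 0, 0, 0, -0.015, 0, 0, 0, 0, 0, 0, -0.03, 0, 0, 0, 0, 0, 0, -0.045, 0, 0, 0, 0, 0, 0, -0.06, 0, 0, 0, 0, 0, 0, -0.075, 0, 0, 0, 0, 0, 0, -0.09, 0, 0, 0, 0, 0, 0, -0.105, 0, 0, 0, 0, 0, 0, -0.115, 0, 0]' > mv.in && python3 steer.py mv.in;python3 -c "
from h import *
st()
d=r.snapshot('wrist');cv2.imwrite('pics/w5.png',d['pixels'])"
```

```text
time: 7.32
tool_pos: [638.3, 27.3, 15.1]
tcp_rot: [-180.0, 0.1, 10.7]
ft_force: [-0.1, 0.3, 0.8]
finger_gap: 0.0
grip_force: 0.0
7.33 tcp in corner [ -27.2 -167.6] 15.1 F x,y [-0.   0.3] [-0.1  0.3  0.8]
time: 8.32
tool_pos: [630.6, 72.9, 16.4]
tcp_rot: [180.0, -0.0, 10.7]
ft_force: [0.9, -4.8, 3.3]
finger_gap: 0.2
grip_force: 2.2
8.32 tcp in corner [ -26.3 -121.5] 16.4 F x,y [-0.1 -4.9] [ 0.9 -4.8  3.3]
```

View pics/w5.png

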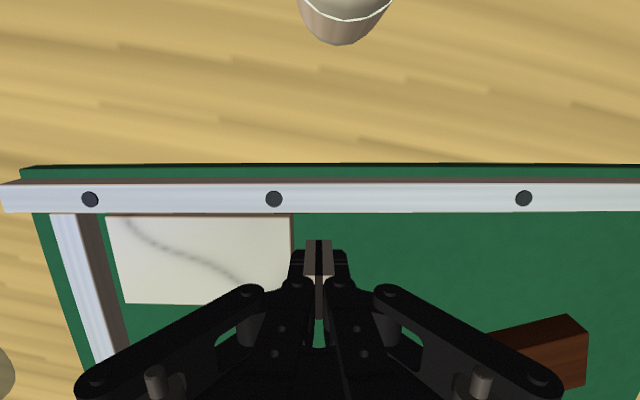

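The slab's top-left corner is at (106,217) and its right end at column 292, about 15 mm short of the stop. I'll continue.

In the tool's units: -17 mm / 400 = -0.0425, -15 mm / 400 = -0.0375.

```bash
echo '[0, 0, 0, 0, -0.0125, 0, 0, 0, 0, 0, 0, -0.025, 0, 0, 0, 0, 0, 0, -0.0325, 0, 0, 0, 0, 0, 0, -0.0375, 0, 0, 0, 0, 0, 0, -0.0425, 0, 0]' > mv.in && python3 steer.py mv.in;python3 -c "
from h import *
st()";echo '[0, 0, 0, 0, -0.0025, 0, 0, 0, 0, 0, 0, -0.005, 0, 0]' > mv.in && python3 steer.py mv.in;python3 -c "
from h import *
st()"
```

```text
time: 9.0
tool_pos: [627.3, 89.3, 16.2]
tcp_rot: [180.0, 0.0, 10.7]
ft_force: [0.2, -3.2, 2.9]
finger_gap: 0.0
grip_force: 1.9
9.0 tcp in corner [ -26.4 -104.7] 16.2 F x,y [-0.4 -3.2] [ 0.2 -3.2  2.9]
time: 9.25
tool_pos: [627.2, 90.3, 16.3]
tcp_rot: [179.9, -0.0, 10.7]
ft_force: [1.5, -8.8, 1.8]
finger_gap: -0.4
grip_force: 5.0
9.25 tcp in corner [ -26.4 -103.7] 16.3 F x,y [-0.2 -8.9] [ 1.5 -8.8  1.8]
```

In the tool's units: -2 mm / 400 = -0.005, -1 mm / 400 = -0.0025.

```bash
echo '[0, 0, 0, 0, -0.0025, 0, 0, 0, 0, 0, 0, -0.005, 0, 0]' > mv.in && python3 steer.py mv.in;python3 -c "
from h import *
st()
d=r.snapshot('wrist');im=d['pixels'];cv2.imwrite('pics/w6.png',cv2.resize(im[180:380,40:340],(780,520),interpolation=cv2.INTER_CUBIC))"
```

```text
time: 9.5
tool_pos: [627.5, 90.6, 16.3]
tcp_rot: [179.8, -0.0, 10.6]
ft_force: [4.3, -16.0, 1.1]
finger_gap: -0.4
grip_force: 8.5
9.5 tcp in corner [ -26.1 -103.4] 16.3 F x,y [  1.2 -16.5] [  4.3 -16.    1.1]
```

View pics/w6.png

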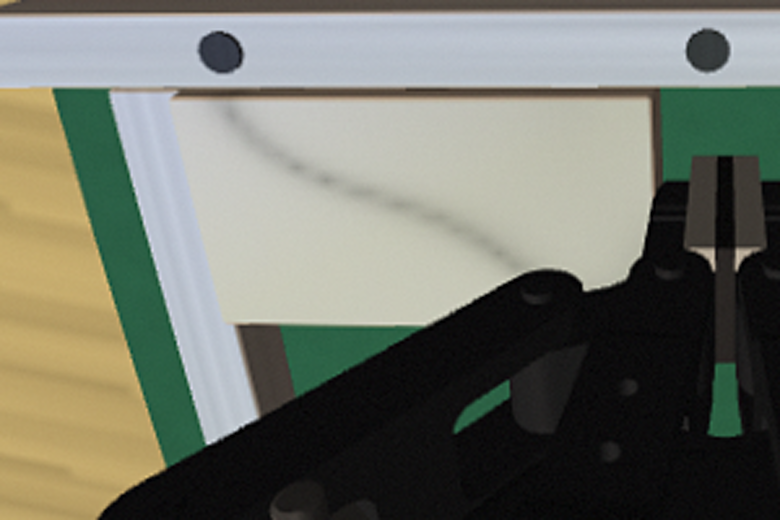

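The slab's left end lies along the stop, and its top edge is about 2 mm off the fence and parallel to it. I'll press it to the fence once more from behind.

In the tool's units: -54 mm / 400 = -0.135, -52 mm / 400 = -0.13.

```bash
echo '[0, 0, 0, 0, 0.025, 0, 0, 0, 0, 0, 0, 0.03, -0.0875, 0, 0, 0, 0, -0.0625, -0.05, -0.1, 20, 0, 0, 0, -0.125, -0.135, -0.1, 30, 0, 0, 0, -0.13, -0.135, -0.1, 30, 0, 0, 0, -0.13, -0.135, -0.0375, 30, 0, 0, 0, -0.13, -0.135, 0.0025, 30, 0, 0, 0, -0.13, -0.135, 0.0025, 30]' > mv.in && python3 steer.py mv.in; python3 -c "
from h import *
st();goc(-60,-46,15)"
```

```text
time: 10.55
tool_pos: [564.4, 136.1, 13.4]
tcp_rot: [-180.0, 0.2, 10.7]
ft_force: [-0.6, -0.5, 0.2]
finger_gap: 29.6
grip_force: 0.0
10.55 tcp in corner [-79.6 -47. ] 13.4 F x,y [-0.6 -0.4] [-0.6 -0.5  0.2]
rot [-0.02  0.19 -0.09] shift [19.6 -1.  -1.6]
```

In the tool's units: 21 mm / 400 = 0.0525, 20 mm / 400 = 0.05.

```bash
echo '[0, 0, 0, 0.0125, 0, -0.0025, 30, 0, 0, 0, 0.025, 0, -0.0025, 30, 0, 0, 0, 0.0375, 0, -0.0025, 30, 0, 0, 0, 0.045, 0, -0.0025, 30, 0, 0, 0, 0.05, 0, -0.0025, 30, 0, 0, 0, 0.0525, 0, -0.0025, 30]' > mv.in && python3 steer.py mv.in; python3 -c "
from h import *
st()";echo '[0, 0, 0, 0.0025, 0, 0, 30, 0, 0, 0, 0.005, 0, 0, 30]' > mv.in && python3 steer.py mv.in; python3 -c "
from h import *
st()
d=r.snapshot('wrist');im=d['pixels'];cv2.imwrite('pics/w7.png',cv2.resize(im[90:290,100:440],(782,460),interpolation=cv2.INTER_CUBIC))"
```

```text
time: 11.3
tool_pos: [583.9, 140.2, 15.9]
tcp_rot: [-180.0, 0.3, 10.7]
ft_force: [-15.3, -3.0, 12.5]
finger_gap: 30.3
grip_force: 7.6
11.3 tcp in corner [-59.6 -46.6] 15.9 F x,y [-15.5  -0.1] [-15.3  -3.   12.5]
time: 11.55
tool_pos: [584.0, 140.2, 15.9]
tcp_rot: [180.0, 0.5, 10.7]
ft_force: [-23.8, -5.4, 21.1]
finger_gap: 30.3
grip_force: 12.9
11.55 tcp in corner [-59.5 -46.6] 15.9 F x,y [-24.4  -0.9] [-23.8  -5.4  21.1]
```

View pics/w7.png

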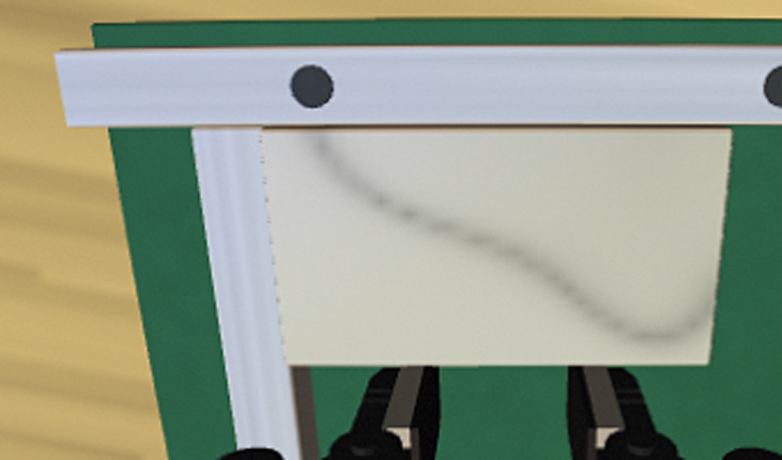

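The slab's upper edge lies on the fence at row 127 and its left end lies on the stop, so it is seated. Now for the block.

In the tool's units: 204 mm / 400 = 0.51, 190 mm / 400 = 0.475.

```bash
echo '[0, 0, 0, -0.03, 0, 0, 30, 0, 0, 0, -0.0625, 0.0125, -0.1, 28, 0, 0, 0, -0.125, 0.125, -0.125, 25, 0, 0, 0, -0.1875, 0.25, -0.125, 25, 0, 0, 0, -0.23, 0.375, -0.125, 25, 0, 0, 0, -0.2375, 0.475, -0.125, 25, 0, 0, 0, -0.2375, 0.51, -0.125, 25, 0, 0, 0, -0.2375, 0.51, -0.125, 25]' > mv.in && python3 steer.py mv.in; python3 -c "
from h import *
st();goc(-152,-251,15)"; python3 look.py w8
```

```text
time: 12.6
tool_pos: [532.8, -77.5, 66.3]
tcp_rot: [-180.0, -0.0, 10.6]
ft_force: [-0.5, 0.5, 0.0]
finger_gap: 25.0
grip_force: 0.0
12.6 tcp in corner [-150.4 -251. ] 66.3 F x,y [-0.4  0.6] [-0.5  0.5  0. ]
rot [-0.01 -0.03 -0.16] shift [-1.6  0.  51.3]
green [552.9   7.3 375.1 208.8  10.7]
[   2    4   65   70 2221] [132. 144. 151.] [606.1  99.1  54.7  26.7  50.2]
[ 265  101  113   95 7281] [ 35.  59. 100.] [581.5 -70.3  60.2  44.5  26.1]
[ 192  240  103   57 2279] [36. 37. 39.] [490.2 -30.3  75.5  44.3  11.1]
[ 342  240  102   57 2239] [37. 39. 41.] [ 509.9 -135.4   74.1   44.3   10.2]
[  0 259  15  31 352] [17. 40. 70.] [448.  143.6  28.5  11.2  79.7]
```

In the tool's units: 51 mm / 400 = 0.1275, 45 mm / 400 = 0.1125.

```bash
echo '[0, 0, 0, -0.005, 0.005, 0.0625, 25, 0, 0, 0, -0.005, 0.005, 0.1125, 25, 0, 0, 0, -0.005, 0.005, 0.1275, 25, 0, 0, 0, -0.005, 0.005, 0.1275, 25]' > mv.in && python3 steer.py mv.in; echo '[0, 0, 0, 0.015, 0, 0, 25, 0, 0, 0, 0.0325, 0, 0, 25, 0, 0, 0, 0.05, 0, 0, 25, 0, 0, 0, 0.0675, 0, 0, 25, 0, 0, 0, 0.085, 0, 0, 25, 0, 0, 0, 0.1025, 0, 0, 25, 0, 0, 0, 0.12, 0, 0, 25, 0, 0, 0, 0.1375, 0, 0, 25]' > mv.in && python3 steer.py mv.in >/dev/null;python3 -c "
from h import *
st()"; echo '[0, 0, 0, 0.0175, 0, 0, 25, 0, 0, 0, 0.035, 0, 0, 25, 0, 0, 0, 0.0525, 0, 0, 25, 0, 0, 0, 0.0675, 0, 0, 25, 0, 0, 0, 0.08, 0, 0, 25, 0, 0, 0, 0.0875, 0, 0, 25]' > mv.in && python3 steer.py mv.in;python3 -c "
from h import *
st()";
```

```text
time: 13.15
tool_pos: [530.8, -78.5, 15.1]
tcp_rot: [-180.0, 0.0, 10.8]
ft_force: [1.3, 0.3, 0.1]
finger_gap: 24.8
grip_force: 0.0
14.15 tcp in corner [ -97.2 -252.7] 15.2 F x,y [-0.7 -0.3] [-0.6 -0.4  1.2]
time: 14.9
tool_pos: [619.8, -62.8, 15.3]
tcp_rot: [180.0, 0.0, 10.7]
ft_force: [-0.6, -0.6, 0.4]
finger_gap: 25.3
grip_force: 0.4
14.9 tcp in corner [ -62.3 -252.7] 15.3 F x,y [-0.7 -0.4] [-0.6 -0.6  0.4]
```

In the tool's units: 9 mm / 400 = 0.0225, 8 mm / 400 = 0.02.

```bash
echo '[0, 0, 0, 0.0075, 0, 0, 25, 0, 0, 0, 0.015, 0, 0, 25, 0, 0, 0, 0.02, 0, 0, 25, 0, 0, 0, 0.0225, 0, 0, 25]' > mv.in && python3 steer.py mv.in;python3 -c "
from h import *
st()";echo '[0, 0, 0, 0.0025, 0, 0, 25, 0, 0, 0, 0.005, 0, 0, 25, 0, 0, 0, 0.005, 0, 0, 25]' > mv.in && python3 steer.py mv.in;python3 -c "
from h import *
st()
d=r.snapshot('wrist');im=d['pixels'];cv2.imwrite('pics/w9.png',im)
print(cast(d,[[0,0]],29))"
```

```text
time: 15.4
tool_pos: [628.4, -61.2, 15.3]
tcp_rot: [-180.0, 0.0, 10.7]
ft_force: [-0.7, -0.1, 1.1]
finger_gap: 25.0
grip_force: 0.5
15.4 tcp in corner [ -53.5 -252.7] 15.3 F x,y [-0.7 -0. ] [-0.7 -0.1  1.1]
time: 15.78
tool_pos: [628.6, -61.2, 15.2]
tcp_rot: [-180.0, 0.2, 10.7]
ft_force: [-11.0, -1.7, 8.2]
finger_gap: 24.8
grip_force: 5.3
15.78 tcp in corner [ -53.3 -252.8] 15.2 F x,y [-11.1   0.4] [-11.   -1.7   8.2]
[[721.74112034  87.50048677]]
```

View pics/w9.png

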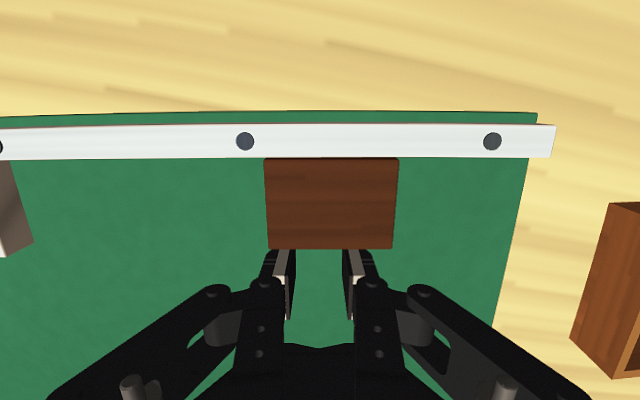

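The block's upper edge is flat on the fence over columns 264-399. Now I'll move to its free end.

In the tool's units: 62 mm / 400 = 0.155, -45 mm / 400 = -0.1125.

```bash
echo '[0, 0, 0, -0.035, 0, 0, 25, 0, 0, 0, -0.045, 0.01, -0.1, 15, 0, 0, 0, 0.0125, 0.1, -0.1125, 0, 0, 0, 0, 0.07, 0.155, -0.1125, 0, 0, 0, 0, 0.07, 0.155, -0.1125, 0, 0, 0, 0, 0.07, 0.155, -0.0625, 0, 0, 0, 0, 0.07, 0.155, 0, 0, 0, 0, 0, 0.07, 0.155, 0, 0]' > mv.in && python3 steer.py mv.in 60; python3 -c "
from h import *
st()
d=r.snapshot('wrist');cv2.imwrite('pics/w10.png',d['pixels'])
g,h,s,v=masks(d);m=(v<90)&(h<20)&(s>100);m[:130]=0;m[260:]=0;m[:,500:]=0;c=big(m);print(cv2.boundingRect(c));q=cv2.approxPolyDP(c,6,True)[:,0];print(q.tolist(),[cor(p).tolist() for p in cast(d,q,30)])"
```

```text
time: 16.82
tool_pos: [668.0, -115.5, 13.2]
tcp_rot: [-179.9, 0.1, 10.7]
ft_force: [-0.3, -0.3, -0.5]
finger_gap: -0.1
grip_force: 0.0
16.82 tcp in corner [ -24.7 -313.5] 13.2 F x,y [-0.3 -0.3] [-0.3 -0.3 -0.5]
(139, 219, 133, 41)
[[139, 222], [146, 259], [271, 259], [268, 219]] [[-0.4, -229.8], [-19.8, -229.5], [-19.3, -290.5], [1.2, -290.2]]
```

In the tool's units: -60 mm / 400 = -0.15, -52 mm / 400 = -0.13.

```bash
echo '[0, 0, 0, 0.005, -0.015, -0.005, 0, 0, 0, 0, 0.005, -0.0325, -0.005, 0, 0, 0, 0, 0.005, -0.05, -0.005, 0, 0, 0, 0, 0.005, -0.07, -0.005, 0, 0, 0, 0, 0.005, -0.09, -0.005, 0, 0, 0, 0, 0.005, -0.11, -0.005, 0, 0, 0, 0, 0.005, -0.13, -0.005, 0, 0, 0, 0, 0.005, -0.15, -0.005, 0]' > mv.in && python3 steer.py mv.in >/dev/null; python3 -c "
from h import *
st()
d=r.snapshot('wrist')
g,h,s,v=masks(d);m=(v<90)&(h<20)&(s>100);m[:130]=0;m[260:]=0;m[:,500:]=0;c=big(m);q=cv2.approxPolyDP(c,6,True)[:,0];print(q.tolist(),[cor(p).tolist() for p in cast(d,q,30)])"
```

```text
17.88 tcp in corner [ -21.6 -254.2] 17.3 F x,y [-0.9 -1.6] [-0.6 -1.7  0.1]
[[168, 225], [173, 259], [290, 259], [291, 222]] [[-0.4, -181.9], [-18.8, -181.4], [-18.5, -239.9], [1.1, -241.0]]
```

In the tool's units: -64 mm / 400 = -0.16, -56 mm / 400 = -0.14.

```bash
echo '[0, 0, 0, 0, -0.02, 0, 0, 0, 0, 0, 0, -0.04, 0, 0, 0, 0, 0, 0, -0.06, 0, 0, 0, 0, 0, 0, -0.08, 0, 0, 0, 0, 0, 0, -0.1, 0, 0, 0, 0, 0, 0, -0.12, 0, 0, 0, 0, 0, 0, -0.14, 0, 0, 0, 0, 0, 0, -0.16, 0, 0]' > mv.in && python3 steer.py mv.in >/dev/null; echo '[0, 0, 0, 0, -0.015, 0, 0, 0, 0, 0, 0, -0.0275, 0, 0, 0, 0, 0, 0, -0.0375, 0, 0, 0, 0, 0, 0, -0.0475, 0, 0, 0, 0, 0, 0, -0.0525, 0, 0, 0, 0, 0, 0, -0.0525, 0, 0]' > mv.in && python3 steer.py mv.in >/dev/null;python3 -c "
from h import *
st()
d=r.snapshot('wrist');im=d['pixels'];cv2.imwrite('pics/w11.png',cv2.resize(im[180:330,60:340],(784,420),interpolation=cv2.INTER_CUBIC))"
```

```text
19.68 tcp in corner [ -21.4 -169.5] 17.2 F x,y [ 0.2 -0.3] [ 0.2 -0.2 -0.4]
```

View pics/w11.png

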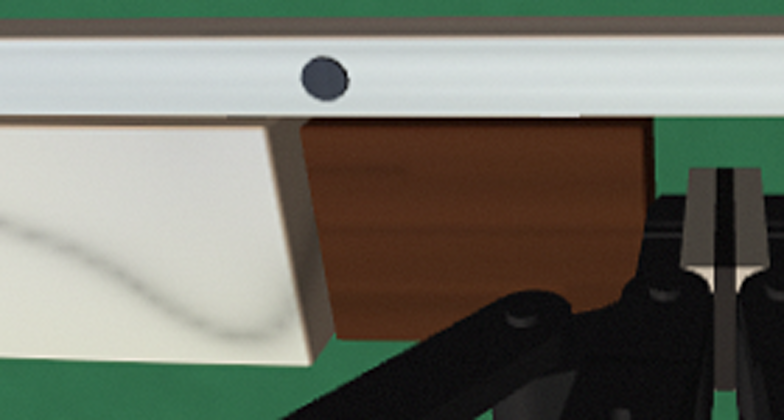

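The block at (480,225) in the crop is about 6 mm short of the slab's end. That was my 11th picture and the limit was 10, so I'll view no more and use only numbers from here.

In the tool's units: -6 mm / 400 = -0.015, -5 mm / 400 = -0.0125.

```bash
echo '[0, 0, 0, 0, -0.005, 0.0025, 0, 0, 0, 0, 0, -0.01, 0.0025, 0, 0, 0, 0, 0, -0.0125, 0.0025, 0, 0, 0, 0, 0, -0.015, 0.0025, 0, 0, 0, 0, 0, -0.015, 0.0025, 0]' > mv.in && python3 steer.py mv.in >/dev/null; python3 -c "
from h import *
st()";echo '[0, 0, 0, 0, -0.0025, 0, 0, 0, 0, 0, 0, -0.005, 0, 0, 0, 0, 0, 0, -0.005, 0, 0]' > mv.in && python3 steer.py mv.in >/dev/null;python3 -c "
from h import *
st()"
```

```text
20.35 tcp in corner [ -21.4 -163.9] 16.3 F x,y [ 0.7 -1.5] [ 1.  -1.4 -0.9]
20.73 tcp in corner [ -21.3 -163.7] 16.6 F x,y [ 0.2 -9.8] [ 2.  -9.6 -0.4]
```

Contact came at -163.7, against -163.4 predicted. Now I'll press the block to the fence from behind.

In the tool's units: -54 mm / 400 = -0.135, -42 mm / 400 = -0.105.

```bash
echo '[0, 0, 0, 0, 0.03, 0, 0, 0, 0, 0, -0.0125, 0.035, -0.0875, 0, 0, 0, 0, -0.1, -0.025, -0.1, 20, 0, 0, 0, -0.135, -0.105, -0.1, 25, 0, 0, 0, -0.135, -0.105, -0.1, 25, 0, 0, 0, -0.135, -0.105, -0.0375, 25, 0, 0, 0, -0.135, -0.105, 0.0025, 25, 0, 0, 0, -0.135, -0.105, 0.0025, 25]' > mv.in && python3 steer.py mv.in >/dev/null; python3 -c "
from h import *
st()";echo '[0, 0, 0, 0.015, 0, 0, 25, 0, 0, 0, 0.03, 0, 0, 25, 0, 0, 0, 0.0425, 0, 0, 25, 0, 0, 0, 0.05, 0, 0, 25, 0, 0, 0, 0.055, 0, 0, 25, 0, 0, 0, 0.055, 0, 0, 25]' > mv.in && python3 steer.py mv.in >/dev/null; python3 -c "
from h import *
st()"
```

```text
21.73 tcp in corner [ -76.3 -120. ] 13.7 F x,y [-0.5  0.4] [-0.6  0.3  0.2]
22.48 tcp in corner [ -53.6 -119.7] 15.2 F x,y [-0.4  0. ] [-0.4 -0.1  0.6]
```

In the tool's units: 2 mm / 400 = 0.005, 1 mm / 400 = 0.0025.

```bash
echo '[0, 0, 0, 0.0025, 0, 0, 25, 0, 0, 0, 0.005, 0, 0, 25, 0, 0, 0, 0.005, 0, 0, 25]' > mv.in && python3 steer.py mv.in >/dev/null; python3 -c "
from h import *
st()"; echo '[0, 0, 0, -0.03, 0, 0, 25, 0, 0, 0, -0.045, 0.01, -0.095, 15, 0, 0, 0, 0.02, 0.075, -0.1125, 0, 0, 0, 0, 0.075, 0.145, -0.1125, 0, 0, 0, 0, 0.075, 0.145, -0.1125, 0, 0, 0, 0, 0.075, 0.145, -0.0625, 0, 0, 0, 0, 0.075, 0.145, -0.0025, 0, 0, 0, 0, 0.075, 0.145, -0.0025, 0]' > mv.in && python3 steer.py mv.in >/dev/null; python3 -c "
from h import *
st()"
```

```text
22.85 tcp in corner [ -53.5 -119.7] 15.0 F x,y [-10.9  -0.2] [-10.7  -2.3   9.4]
23.85 tcp in corner [ -23.3 -176.5] 13.5 F x,y [0.3 0. ] [0.3 0.1 0.3]
```

Contact with the fence again came at the expected -53.5. I'll give a final gentle end press, then back off and check numerically.

```bash
echo '[0, 0, 0, 0.0025, -0.0125, -0.0025, 0, 0, 0, 0, 0.0025, -0.0225, -0.0025, 0, 0, 0, 0, 0.0025, -0.0275, -0.0025, 0, 0, 0, 0, 0.0025, -0.03, -0.0025, 0, 0, 0, 0, 0.0025, -0.0325, -0.0025, 0, 0, 0, 0, 0.0025, -0.035, -0.0025, 0]' > mv.in && python3 steer.py mv.in >/dev/null; python3 -c "
from h import *
st()";echo '[0, 0, 0, 0, -0.0025, 0, 0, 0, 0, 0, 0, -0.0038, 0, 0, 0, 0, 0, 0, -0.0038, 0, 0]' > mv.in && python3 steer.py mv.in >/dev/null; python3 -c "
from h import *
st()"
```

```text
24.6 tcp in corner [ -20.4 -163.8] 17.3 F x,y [-0.1 -2.5] [ 0.4 -2.5  0.1]
24.98 tcp in corner [ -20.4 -163.7] 17.5 F x,y [-0.5 -6.4] [ 0.7 -6.4 -0.2]
```

In the tool's units: -160 mm / 400 = -0.4, -110 mm / 400 = -0.275.

```bash
echo '[0, 0, 0, 0, 0.035, 0, 0, 0, 0, 0, 0, 0.045, -0.1, 0, 0, 0, 0, -0.075, 0.025, -0.225, 0, 0, 0, 0, -0.1625, -0.025, -0.325, 0, 0, 0, 0, -0.25, -0.1, -0.4, 0, 0, 0, 0, -0.275, -0.175, -0.4, 0, 0, 0, 0, -0.275, -0.2, -0.4, 0, 0, 0, 0, -0.275, -0.2, -0.4, 0]' > mv.in && python3 steer.py mv.in >/dev/null; python3 - <<'E'
from h import *
st()
d=r.snapshot("wrist");cv2.imwrite("pics/w12.png",d["pixels"]);g,h,s,v=masks(d)
hull=cv2.convexHull(big(g));print("green",rect(hull,d,12))
# world-scaled rectified plane z=30 in corner frame: 0.5 mm/px
def proj(P):
    T=np.linalg.inv(np.array(d["pose"]));c=P@T[:3,:3].T+T[:3,3];c=c*[1,-1,-1]
    K=np.array([[d["fx"],0,d["cx"]],[0,d["fy"],d["cy"]],[0,0,1]]);return cv2.projectPoints(c.reshape(-1,1,3),np.zeros(3),np.zeros(3),K,np.float64(d["D"]))[0].reshape(-1,2)
m=(s<70)&(v>120);n,l,stt,ce=cv2.connectedComponentsWithStats(m.astype(np.uint8))
def prof(xs,ys):
    P=np.array([[*(C0+x*U+y*W),30] for x,y in zip(xs,ys)]);q=proj(P).astype(np.float32)
    return cv2.remap(d["pixels"],q[None,:,0],q[None,:,1],cv2.INTER_LINEAR)[0]
for x in(-8,-22,-36):
    ys=np.arange(-84,-98,-1.);print("along y x=",x,prof([x]*len(ys),ys).tolist())
for y in(-10,-45,-80,-96,-120,-144):
    xs=np.arange(-6,5,1.);print("along x y=",y,prof(xs,[y]*len(xs)).mean(1).round().tolist())
for y in(-10,-80):
    xs=np.arange(-56,-44,1.);print("near edge slab y=",y,prof(xs,[y]*len(xs)).mean(1).round().tolist())
for y in(-96,-120,-144):
    xs=np.arange(-50,-38,1.);print("near edge block y=",y,prof(xs,[y]*len(xs))[:,1:].tolist())
t=r.snapshot("top");g,h,s,v=masks(t)
E
```

```text
25.98 tcp in corner [-130.2  -82.1] 177.0 F x,y [0.1 0.1] [ 0.   0.1 -0.3]
green [555.4  19.6 396.6 218.2  10.8]
along y x= -8 [[212, 220, 220], [212, 222, 221], [211, 221, 220], [212, 222, 221], [212, 223, 222], [191, 205, 210], [87, 105, 126], [19, 36, 70], [26, 45, 80], [27, 47, 81], [27, 44, 79], [27, 45, 80], [27, 45, 79], [26, 46, 80]]
along y x= -22 [[211, 222, 221], [211, 222, 222], [209, 220, 220], [212, 222, 222], [213, 224, 223], [191, 205, 209], [94, 116, 140], [22, 43, 79], [27, 45, 82], [27, 46, 82], [27, 47, 84], [27, 46, 82], [28, 46, 83], [26, 45, 82]]
along y x= -36 [[199, 212, 212], [197, 210, 209], [193, 205, 204], [186, 198, 198], [183, 195, 195], [168, 181, 184], [84, 101, 123], [21, 38, 73], [25, 43, 75], [26, 45, 76], [26, 45, 77], [26, 44, 76], [27, 44, 77], [25, 44, 76]]
along x y= -10 [215.0, 211.0, 209.0, 205.0, 201.0, 215.0, 226.0, 222.0, 157.0, 69.0, 71.0]
along x y= -45 [221.0, 223.0, 223.0, 222.0, 218.0, 222.0, 222.0, 221.0, 221.0, 222.0, 223.0]
along x y= -80 [216.0, 215.0, 215.0, 216.0, 204.0, 169.0, 218.0, 221.0, 221.0, 223.0, 222.0]
along x y= -96 
[... 203 characters left out ...]
61.0, 153.0, 223.0, 223.0, 225.0, 228.0, 228.0]
near edge slab y= -10 [83.0, 84.0, 85.0, 82.0, 80.0, 145.0, 218.0, 231.0, 230.0, 229.0, 230.0, 230.0]
near edge slab y= -80 [86.0, 85.0, 84.0, 84.0, 85.0, 127.0, 205.0, 223.0, 216.0, 212.0, 206.0, 193.0]
near edge block y= -96 [[117, 54], [117, 54], [117, 53], [121, 56], [109, 53], [66, 60], [38, 78], [49, 87], [50, 86], [46, 84], [47, 83], [45, 80]]
near edge block y= -120 [[116, 53], [116, 53], [117, 53], [119, 54], [107, 52], [65, 60], [41, 80], [50, 88], [50, 87], [49, 87], [48, 85], [46, 82]]
near edge block y= -144 [[116, 53], [116, 53], [115, 52], [116, 51], [104, 49], [58, 56], [41, 80], [50, 87], [49, 86], [49, 85], [48, 84], [48, 84]]
```

```bash
python3 -c "
from bench import r
print(r.hand_in())"
```

```text
the job is handed in; nothing more can be done
None
```

I handed the job in at about 26 s, and no verdict came back: the slab is seated against the fence and stop, the block is butted to it on the fence with no visible gap, and the gripper is clear; I viewed 11 pictures, one over the limit of 10.

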